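Seat a printed hanger plate on the finishing stand's post

TASK

Two printed brackets wait on the raised ledge of the grey finishing stand. Take the one with the single large round hole, slide it across the ledge and out over the lower bay, lifting it less than 4 cm off the ledge, until its hole is over the steel post, and let it drop so that it lies flat on the bay floor with the post standing in the hole. Leave the other bracket where it is.

Things in the scene. Friction and masses are not known exactly. Their poses are not given: they have to be found in the camera images.
- hanger: Bracket to move: loose coral printed plastic, 50 g. Flat plate 80 x 60 mm (x by y), 6 mm thick, with one large round hole; upright ear to grip at the other end, 10 mm thick along x, 36 mm wide along y, centred at x = -32 mm, y = 0, top 51 mm above the plate's underside. Origin: centre of the plate's underside; x from ear to hole, z up. Starts flat on the stand's ledge, hole end towards the bay.
- hanger_hole (a point): Centre of that bracket's large through hole, 36 mm in diameter, at the level of the plate's underside (x = +14 mm, y = 0 from hanger, same axes). The bracket starts turned up to 0.25 rad from the stand's x; pinched at the ear it stays level, and any final yaw will do.
- post_foot (a point): Foot of the steel post (16 mm wide, 17 mm high) on the bay floor, 10 mm above the table. Axes: the fixed stand's, x from ledge to bay, z up. Ledge: the half nearer the robot, 110 mm deep, 240 wide, top 30 mm above the table (3 above the post), ends in a step 85 mm before the post. Bay: to 55 mm past the post, 120 to each side. A printed boot, 24 mm high, stands in it about 100 mm to +y.
- blank: The other bracket, to be left alone: same plastic, plate, ear, origin and axes as hanger, but with two small 7 mm screw holes side by side instead of the large hole. It lies on the ledge beside the first, to its left or right, centres about 110 mm apart.

How it is judged:
At the end, for the whole second after the job is handed in: The bracket with the large hole lies at rest flat on the bay floor (underside within 4 mm of it, tilt under 4 degrees) with the post standing in its hole (centres within 14 mm, any yaw); the other bracket is within 25 mm of where it started (horizontal distance between hanger_hole and post_foot below 0.014 m and z of hanger_hole in the frame of post_foot below 0.004 m and angle between hanger's own z axis and vertical below 0.07 rad and linear speed of hanger below 0.02 m/s and distance of blank from where it was at the start of the episode below 0.025 m); the robot touches nothing.
It fails at once if the large-hole bracket is lifted more than 4 cm off the ledge (height (world z) of hanger above 0.072 m).
It fails at once if the other bracket is pushed more than 25 mm from its place (distance of blank from where it was at the start of the episode above 0.025 m).
It also fails if it takes over 32 s, if anything falls off the work surface, if the arm or the gripper's body presses on something with over 40 N, if the wrist force passes 120 N, or if a joint passes its speed limit or range.

ROBOT

A 6-joint arm with a two-finger parallel gripper is mounted at the origin on the work surface. World frame = base frame: x ahead of the robot, y to its left, z up, the work surface at z = 0. Lengths are in m, angles in rad, forces in N, time in s.
With the tool pointing down it reaches from about 0.35 to 0.975 m from the base axis. Payload 4.9 kg.
Tool frame: the origin (TCP) lies on the front face of the gripper's body, between the roots of the fingers; the fingertips stand 73 mm ahead of it and the grasp point (between the pads) lies 54 mm ahead of it; z points along the fingers, y is the line along which they close (so a half turn about z gives the same grasp; the last joint's range is limited). The gripper opens to 85 mm and grips with 20 to 120 N. Pads are 22 mm wide; open, the fingers measure 114 mm over their backs; the gripper's body (76 mm by 85 mm) begins 54 mm behind the grasp point. The pads swing forward as they close: fully open they stand 13 mm farther back than shut.
Start: joints at [1.041, 0.053, 1.613, -0, 1.476, -0.119], TCP at [0.25, 0.573, 0.304] pointing down, gripper open.
Joint ranges: [-3.01, 3.01], [-1.01, 2.22], [0.06, 2.58], [-1.02, 4.17], [0.09, 2.62], [-3.14, 3.14]. Speed limits (rad/s): [2.57, 2.57, 3.14, 3.14, 3.14, 3.14].

INTERFACE

Orientations are given as a rotation vector (axis times angle).
In Python, from station import status, imaging, order gives the robot as it stands.
- The arm moves only by the tool arm_command, never from a script. Its argument "increments" is a list of rows, each an object with "slide": the shift along the tool's x, y, z in m, a list of three; "spin": the turn about the tool's z in degrees; "gripper": the opening, from -1 (shut) to 1 (fully open). In form: [{"slide": [x, y, z], "spin": spin, "gripper": gripper}, ...]. A call has 1 to 8 rows; each row is the pose to reach, as a shift and turn from the pose commanded when the call began, along the tool's axes at that moment; what a row does not reach only later rows make up. A row lasts 1/12 s, in which the tool goes at most 41.7 mm and 7.16 degrees, less where a joint would pass 70% of its speed; a pose out of reach is approached as far as the arm can. A call with a gripper value outside its range is refused whole. The fingers move at their own pace and stop on an object; "newtons" is the grip in N (left out, the last holds). Time passes only in rows, so rows that repeat a pose let the fingers close. It gives the time, the measured TCP pose, the force, the opening and the grip force at its end, in the units of the state.
- status.get_obs(): the state, without advancing time (a new reading comes with each control period).
- imaging.get_image(name): name is "side" or "top" or "wrist"; returns a dict with "frame" (420x560x3 uint8, red, green, blue), "vfov" (degrees; the focal length in pixels is half the picture's height over the tangent of half this angle, whatever the lens; pixels are square), "cx", "cy" (the principal point, pixels), "view" (4x4, takes a point from world to camera coordinates); the wrist camera has in their place "mount" (4x4, takes a point from camera to tool coordinates, whose origin is the TCP and whose axes are the flange's). Camera axes: x right, y up, looking along -z (the intrinsics and any distortion apply to the point x, -y, -z); pixel columns grow to the right and rows downward; lengths in m; the calibration is good to about 2 mm. A picture is of the moment at which its call begins: read the wrist's pose just before it. There is no depth.
- order.finish_job(): hands the job in; it is judged then, once.
The state is a dict: "t": time; "q": joint angles; "dq": joint speeds; "effort": joint torques, N m; "tool_pos": TCP position; "tool_rot": TCP orientation; "contact_force": force on the tool from outside, world axes, zero at the start; "wrist_torque": the same for the moment, N m; "opening": finger opening in m; "grip_force": force on a finger pad.
Only numpy, scipy, OpenCV 4.12 (cv2) and the standard library are available. Lean on these libraries where they do the work, as an engineer would, in place of code of your own. Each camera call takes 0.05 s, during which the arm holds its last target. There are 200 camera calls.

## Working session

There is one attempt and no reset: what is moved stays moved. The work goes in short steps, Python scripts to look and compute and a tool call to move; the robot and the scene stay as the last step left them, time stands still between calls to the robot, and variables do not carry over. Pictures are saved under pics/ and viewed, at most 10 in all, crops included, and the job is handed in when it is done.

Besides the shell and the picture viewer there is one more tool, called by a JSON object that holds its "api" and its "payload". arm_command: Moves the arm, as the interface text tells. Its arguments: {"type":"object","properties":{"increments":{"type":"array","items":{"type":"object","properties":{"slide":{"type":"array","items":{"type":"number"}},"spin":{"type":"number"},"gripper":{"type":"number"}}}},"newtons":{"type":"number"}},"required":["increments"]}

```bash
mkdir -p pics
python3 - <<'E'
from station import status, imaging
import cv2,numpy as np,pickle
o=status.get_obs();print(o)
for n in ['top','side']:
    d=imaging.get_image(n);cv2.imwrite(f'pics/{n}0.png',d['frame'][:,:,::-1]);pickle.dump(d,open(f'{n}0.pkl','wb'))
    print({k:v for k,v in d.items() if k!='frame'})
E
```

```text
{'t': 0.0, 'q': array([ 1.04096891e+00,  5.33600104e-02,  1.61426447e+00,  7.87711908e-06,
        1.47597042e+00, -1.19023782e-01]), 'dq': array([-8.05927256e-04,  9.57364235e-04,  7.64174613e-05, -8.30507875e-04,
       -5.03644238e-04,  1.23954983e-03]), 'effort': array([ 2.46590374e-03, -3.93664169e+01, -3.70183182e+01,  1.12190696e-04,
        7.01955709e-03,  2.26301222e-05]), 'tool_pos': array([0.24937022, 0.57259731, 0.30267854]), 'tool_rot': array([-6.40630131e-01, -3.07491985e+00,  2.97651639e-03]), 'contact_force': array([ 0.79717357,  0.94896056, -0.27505682]), 'wrist_torque': array([0.07119294, 0.03440685, 0.03110445]), 'grip_force': 0.0, 'opening': 0.0851455124066045}
{'vfov': 42.980011821226384, 'cx': 262.51412979946986, 'cy': 203.794859705087, 'view': array([[ 0.11753925, -0.9930606 , -0.00389513, -0.03090123],
       [ 0.97055254,  0.11404292,  0.21218383, -0.60944092],
       [-0.21026719, -0.02872036,  0.97722201, -0.59713897],
       [ 0.        ,  0.        ,  0.        ,  1.        ]])}
{'vfov': 43.1950327680713, 'cx': 285.62223835665867, 'cy': 207.23023893259494, 'view': array([[ 0.70442628, -0.70958644, -0.01645305, -0.41269692],
       [ 0.51739869,  0.4974917 ,  0.69627624, -0.37203346],
       [-0.48588292, -0.49898807,  0.71758532, -0.42961694],
       [ 0.        ,  0.        ,  0.        ,  1.        ]])}
```

View pics/top0.png

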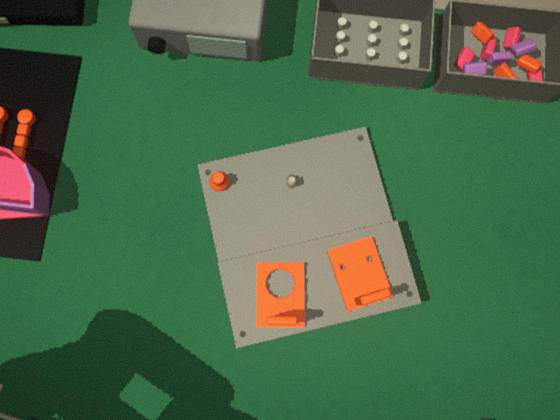

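View pics/side0.png

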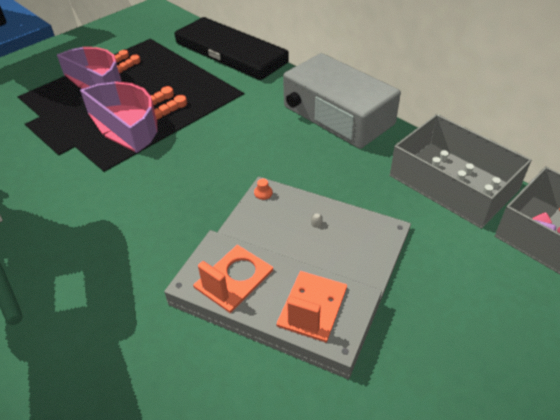

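The top view shows the large-hole bracket on the left (hole about (281,282)), the blank on the right (~(360,273)), and the post at about (292,181). The side view agrees. I'll enlarge both.

Run:
```python
import cv2
a=cv2.imread('pics/top0.png')[165:335,215:405];cv2.imwrite('pics/t1.png',cv2.resize(a,None,fx=3.5,fy=3.5,interpolation=2))
a=cv2.imread('pics/side0.png')[200:350,180:360];cv2.imwrite('pics/s1.png',cv2.resize(a,None,fx=4,fy=4,interpolation=2))
```

```text
(no output)
```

View pics/t1.png

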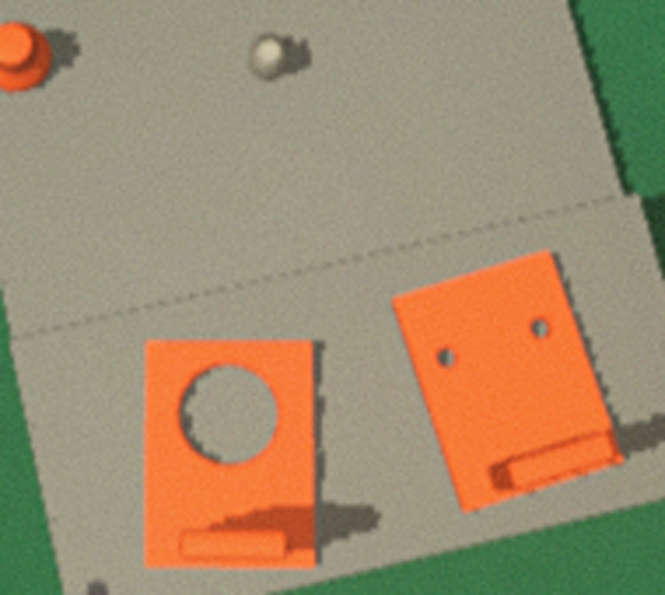

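View pics/s1.png

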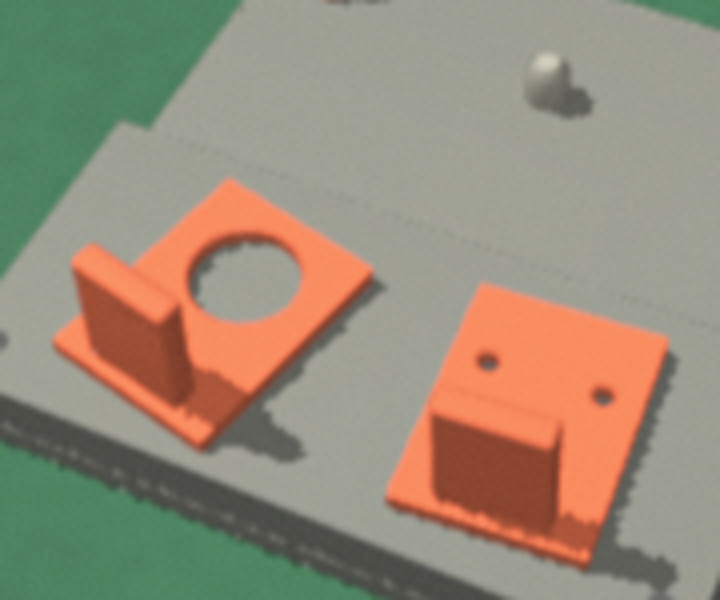

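The top crop shows the hanger's plate corners at (145,340),(313,340),(315,568),(145,568), the hole at (229,414), the ear top around (233,544) and the post top at (269,52). The side crop shows plate corners at (230,180),(372,270),(200,449),(55,343) and the post top at (549,64).

```bash
cat > h.py <<'E'
import numpy as np,pickle
from scipy.optimize import least_squares
from scipy.spatial.transform import Rotation as R
def proj(d,P,view=None):
    V=d['view'] if view is None else view
    f=210/np.tan(np.radians(d['vfov'])/2); c=np.atleast_2d(P)@V[:3,:3].T+V[:3,3]
    return np.c_[d['cx']+f*c[:,0]/-c[:,2], d['cy']-f*c[:,1]/-c[:,2]]
def pts(p,L):
    c,s=np.cos(p[2]),np.sin(p[2]); L=np.array(L,float)
    return np.c_[p[0]+c*L[:,0]-s*L[:,1],p[1]+s*L[:,0]+c*L[:,1],L[:,2]]
E
python3 - <<'E'
from h import *
T=pickle.load(open('top0.pkl','rb'));S=pickle.load(open('side0.pkl','rb'))
u=lambda a:np.array(a,float)/3.5+[214.6,164.6]; v=lambda a:np.array(a,float)/4+[179.6,199.6]
z=.036
C=[(.04,.03,z),(.04,-.03,z),(-.04,-.03,z),(-.04,.03,z)]
Lt=C+[(.014,0,z),(-.032,0,.081)]
Ut=u([(145,340),(313,340),(315,568),(145,568),(229,414),(233,544)])
Us=v([(230,180),(372,270),(200,449),(55,343),(246,276),(128,282)])
for nm,D in dict(top=[(T,Ut)],side=[(S,Us)],both=[(T,Ut),(S,Us)]).items():
    f=lambda p:np.concatenate([(proj(d,pts(p,Lt))-U).ravel() for d,U in D])
    r=least_squares(f,[.5,.1,0],x_scale=[.1,.1,1]);print(nm,r.x.round(4),'hole',pts(r.x,[(.014,0,0)]).round(4),'ear',pts(r.x,[(-.032,0,0)]).round(4));print(r.fun.reshape(-1,2).round(1).tolist())
B=[(.04,.03,z),(.04,-.03,z),(-.04,-.03,z),(-.04,.03,z),(.0,0,z)]
f=lambda p:(proj(T,pts(p,B[:4]))-u([(392,298),(552,250),(622,460),(466,512)])).ravel()
r=least_squares(f,[.5,-.05,0]);print('blank',r.x,np.abs(r.fun).max())
for nm,D in dict(top=[(T,u([[269,52]]))],side=[(S,v([[549,64]]))],both=[(T,u([[269,52]])),(S,v([[549,64]]))]).items():
    f=lambda p:np.concatenate([(proj(d,[[p[0],p[1],.026]])-U).ravel() for d,U in D])
    r=least_squares(f,[.6,0]);print('post',nm,r.x.round(4),r.fun.round(1))
f=lambda p:(proj(T,pts([p[0],p[1],0],[(0,0,.03)]))-u([[12,337]])).ravel()
a=least_squares(f,[.5,0]).x
f=lambda p:(proj(T,pts([p[0],p[1],0],[(0,0,.03)]))-u([[640,196]])).ravel()
b=least_squares(f,[.5,0]).x;print('step edge',a,b,np.linalg.norm(a-b),'stand yaw',np.arctan2(b[0]-a[0],-(b[1]-a[1])) )
from station import status
o=status.get_obs();print(R.from_rotvec(o['tool_rot']).as_matrix().round(3))
E
```

```text
top [0.503  0.0061 0.1155] hole [[0.517  0.0077 0.    ]] ear [[0.4713 0.0024 0.    ]]
[[0.3, 0.2], [-0.4, 0.3], [-0.1, -0.1], [-0.0, -0.2], [0.0, -0.2], [0.2, 0.1]]
side [0.5018 0.0056 0.1199] hole [[0.5157 0.0073 0.    ]] ear [[0.4701 0.0018 0.    ]]
[[-0.2, 0.3], [0.5, 0.1], [0.3, -0.9], [-0.3, -0.0], [0.0, 0.3], [-0.3, 0.3]]
both [0.5025 0.006  0.1174] hole [[0.5164 0.0076 0.    ]] ear [[0.4707 0.0022 0.    ]]
[[0.3, 0.7], [-0.4, 0.7], [0.1, 0.3], [0.1, 0.3], [0.1, 0.2], [0.3, 0.6], [0.2, -0.1], [0.7, -0.2], [0.4, -1.4], [-0.1, -0.6], [0.3, -0.1], [-0.1, -0.2]]
blank [ 0.5410194  -0.09068949  0.41436892] 0.7750727042601397
post top [0.6547 0.0075] [0. 0.]
post side [0.6549 0.0071] [0. 0.]
post both [0.6548 0.0073] [ 0.1 -0.  -0.1 -0.1]
step edge [0.53553306 0.08951246] [ 0.6147419  -0.13507379] 0.2381449669029182 stand yaw 0.33906731078746233
[[-0.917  0.399 -0.001]
 [ 0.399  0.917 -0.002]
 [ 0.    -0.002 -1.   ]]
```

Add to h.py:
```python
def go(target,yawy):
    from station import status
    o=status.get_obs();M=R.from_rotvec(o['tool_rot']).as_matrix()
    a=np.arctan2(M[1,1],M[0,1])
    print('t',o['t'],'pos',o['tool_pos'].round(4),'open',round(o['opening'],4),'grip',round(o['grip_force'],1),'tooly',round(a,4),'tilt z',M[:,2].round(4),
     'slide',(M.T@(np.array(target)-o['tool_pos'])).round(4),'spin',round(np.degrees((a-yawy+np.pi)%(2*np.pi)-np.pi),2))
```

```text
(no output)
```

{"api": "arm_command", "payload": {"increments": [{"slide": [-0.43,-0.435,0.1],"spin": 60,"gripper": 0.1},{"slide": [-0.43,-0.435,0.1],"spin": 60,"gripper": 0.1},{"slide": [-0.43,-0.435,0.1],"spin": 60,"gripper": 0.1},{"slide": [-0.43,-0.435,0.1],"spin": 60,"gripper": 0.1},{"slide": [-0.43,-0.435,0.1],"spin": 60,"gripper": 0.1},{"slide": [-0.43,-0.435,0.1],"spin": 60,"gripper": 0.1},{"slide": [-0.43,-0.435,0.1],"spin": 60,"gripper": 0.1},{"slide": [-0.43,-0.435,0.1],"spin": 60,"gripper": 0.1}], "newtons": 30}}

```text
t: 0.77
tool_pos: [0.3681, 0.2643, 0.2494]
tool_rot: [-2.043, -2.386, 0.0]
contact_force: [0.8, 0.3, 0.0]
opening: 0.0466
grip_force: 0.0
```

```bash
python3 -c "
from h import *;go([.4707,.0022,.2],.1174)"
```

```text
t 0.7667 pos [0.3681 0.2643 0.2494] open 0.0466 grip 0.0 tooly 0.1545 tilt z [-1.e-04 -1.e-04 -1.e+00] slide [-0.2747  0.0611  0.0494] spin 2.12
```

{"api": "arm_command", "payload": {"increments": [{"slide": [-0.275,0.061,0.05],"spin": 2,"gripper": 0.1},{"slide": [-0.275,0.061,0.05],"spin": 2,"gripper": 0.1},{"slide": [-0.275,0.061,0.05],"spin": 2,"gripper": 0.1},{"slide": [-0.275,0.061,0.05],"spin": 2,"gripper": 0.1},{"slide": [-0.275,0.061,0.05],"spin": 2,"gripper": 0.1},{"slide": [-0.275,0.061,0.05],"spin": 2,"gripper": 0.1},{"slide": [-0.275,0.061,0.05],"spin": 2,"gripper": 0.1},{"slide": [-0.275,0.061,0.05],"spin": 2,"gripper": 0.1}]}}

```text
t: 1.43
tool_pos: [0.4729, -0.0004, 0.1988]
tool_rot: [2.086, 2.349, -0.004]
contact_force: [0.1, 0.1, 0.2]
opening: 0.0468
grip_force: 0.0
```

{"api": "arm_command", "payload": {"increments": [{"slide": [0,0,0],"spin": 0,"gripper": 0.1},{"slide": [0,0,0],"spin": 0,"gripper": 0.1},{"slide": [0,0,0],"spin": 0,"gripper": 0.1}]}}

```text
t: 1.68
tool_pos: [0.4719, 0.0053, 0.2001]
tool_rot: [-2.076, -2.357, -0.0]
contact_force: [0.8, -0.2, 0.6]
opening: 0.0468
grip_force: 0.0
```

```bash
python3 -c "
from h import *;go([.4707,.0022,.119],.1174)
from station import imaging,status
import cv2
o=status.get_obs();d=imaging.get_image('wrist');cv2.imwrite('pics/w1.png',d['frame'][:,:,::-1])
M=np.eye(4);M[:3,:3]=R.from_rotvec(o['tool_rot']).as_matrix();M[:3,3]=o['tool_pos']
V=np.linalg.inv(M@d['mount'])
h=[.5025,.006,.1174]
print(proj(d,pts(h,[(.04,.03,.036),(.04,-.03,.036),(-.04,-.03,.036),(-.04,.03,.036),(.014,0,.036),(-.037,.018,.081),(-.037,-.018,.081),(-.027,-.018,.081),(-.027,.018,.081)]),V).round(0).tolist(),proj(d,[[.6548,.0073,.026]],V))
"
```

```text
t 1.6833 pos [0.4719 0.0053 0.2001] open 0.0468 grip 0.0 tooly 0.1265 tilt z [-2.e-04  3.e-04 -1.e+00] slide [-0.003  -0.0015  0.0811] spin 0.52
[[388.0, 170.0], [379.0, 251.0], [268.0, 250.0], [268.0, 169.0], [346.0, 212.0], [271.0, 209.0], [270.0, 266.0], [287.0, 266.0], [288.0, 209.0]] [[527.748988   229.88041647]]
```

View pics/w1.png

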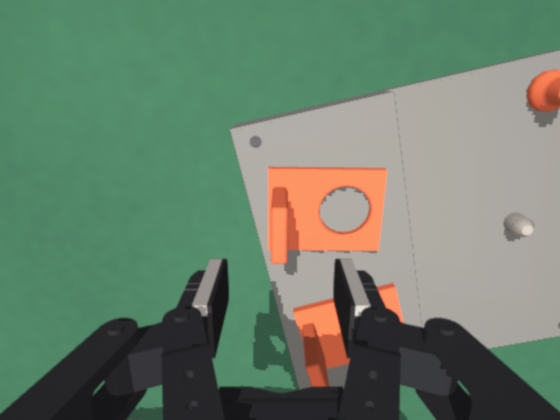

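The wrist view agrees with the estimate: hole at (345,211), ear at x≈280, post tip at (526,229). Descending and gripping.

{"api": "arm_command", "payload": {"increments": [{"slide": [-0.003,-0.0015,0.02],"spin": 0.5,"gripper": 0.1},{"slide": [-0.003,-0.0015,0.04],"spin": 0.5,"gripper": 0.1},{"slide": [-0.003,-0.0015,0.06],"spin": 0.5,"gripper": 0.1},{"slide": [-0.003,-0.0015,0.075],"spin": 0.5,"gripper": 0.1},{"slide": [-0.003,-0.0015,0.081],"spin": 0.5,"gripper": 0.1},{"slide": [-0.003,-0.0015,0.081],"spin": 0.5,"gripper": 0.1},{"slide": [-0.003,-0.0015,0.081],"spin": 0.5,"gripper": 0.1}]}}

```text
t: 2.32
tool_pos: [0.4712, 0.0018, 0.1196]
tool_rot: [2.087, 2.348, 0.0]
contact_force: [0.7, -0.5, 0.4]
opening: 0.0465
grip_force: 0.0
```

{"api": "arm_command", "payload": {"increments": [{"slide": [0,0,0],"spin": 0,"gripper": -1},{"slide": [0,0,0],"spin": 0,"gripper": -1},{"slide": [0,0,0],"spin": 0,"gripper": -1},{"slide": [0,0,0],"spin": 0,"gripper": -1},{"slide": [0,0,0],"spin": 0,"gripper": -1},{"slide": [0,0,0],"spin": 0,"gripper": -1},{"slide": [0,0,0],"spin": 0,"gripper": -1},{"slide": [0,0,0],"spin": 0,"gripper": -1}], "newtons": 30}}

```text
t: 2.98
tool_pos: [0.472, 0.0011, 0.1204]
tool_rot: [2.088, 2.346, 0.002]
contact_force: [-0.0, 0.3, 6.4]
opening: 0.0095
grip_force: 31.5
```

```bash
python3 -c "
from h import *;go([.4707+.1384,.0022-.0003,.129],.1174)"
```

```text
t 2.9833 pos [0.472  0.0011 0.1204] open 0.0095 grip 31.5 tooly 0.1163 tilt z [ 2.e-03 -1.e-04 -1.e+00] slide [-0.0151  0.1363 -0.0084] spin -0.06
```

{"api": "arm_command", "payload": {"increments": [{"slide": [0,0,-0.006],"spin": 0,"gripper": -1},{"slide": [0,0,-0.01],"spin": 0,"gripper": -1},{"slide": [0,0,-0.01],"spin": 0,"gripper": -1},{"slide": [-0.0005,0.015,-0.01],"spin": 0,"gripper": -1},{"slide": [-0.004,0.035,-0.01],"spin": 0,"gripper": -1},{"slide": [-0.006,0.055,-0.01],"spin": 0,"gripper": -1},{"slide": [-0.008,0.075,-0.01],"spin": 0,"gripper": -1},{"slide": [-0.01,0.09,-0.01],"spin": 0,"gripper": -1}]}}

```text
t: 3.65
tool_pos: [0.5628, 0.0017, 0.1288]
tool_rot: [2.089, 2.347, 0.0]
contact_force: [-0.2, 0.1, -0.7]
opening: 0.0095
grip_force: 30.6
```

{"api": "arm_command", "payload": {"increments": [{"slide": [-0.003,0.02,0],"spin": 0,"gripper": -1},{"slide": [-0.005,0.04,0],"spin": 0,"gripper": -1},{"slide": [-0.005,0.046,0],"spin": 0,"gripper": -1},{"slide": [-0.005,0.046,0],"spin": 0,"gripper": -1},{"slide": [-0.005,0.046,0],"spin": 0,"gripper": -1},{"slide": [-0.005,0.046,0],"spin": 0,"gripper": -1}]}}

```text
t: 4.15
tool_pos: [0.6067, 0.0022, 0.1285]
tool_rot: [-2.088, -2.346, 0.002]
contact_force: [-0.2, 0.1, -0.9]
opening: 0.0096
grip_force: 30.5
```

```bash
python3 -c "
from h import *;go([.4707+.1384,.0022-.0003,.129],.1174)
from station import imaging
import cv2
out=[]
for n,(x,y) in dict(top=(230,130),side=(220,150)).items():
    d=imaging.get_image(n);out.append(cv2.resize(d['frame'][y:y+150,x:x+100,::-1],None,fx=4,fy=4,interpolation=2));pickle.dump(d,open(n+'1.pkl','wb'))
cv2.imwrite('pics/c2.png',np.hstack(out))
"
```

```text
t 4.15 pos [0.6067 0.0022 0.1285] open 0.0096 grip 30.5 tooly 0.1164 tilt z [-1.7e-03  2.0e-04 -1.0e+00] slide [-0.0006  0.0023 -0.0005] spin -0.06
```

View pics/c2.png

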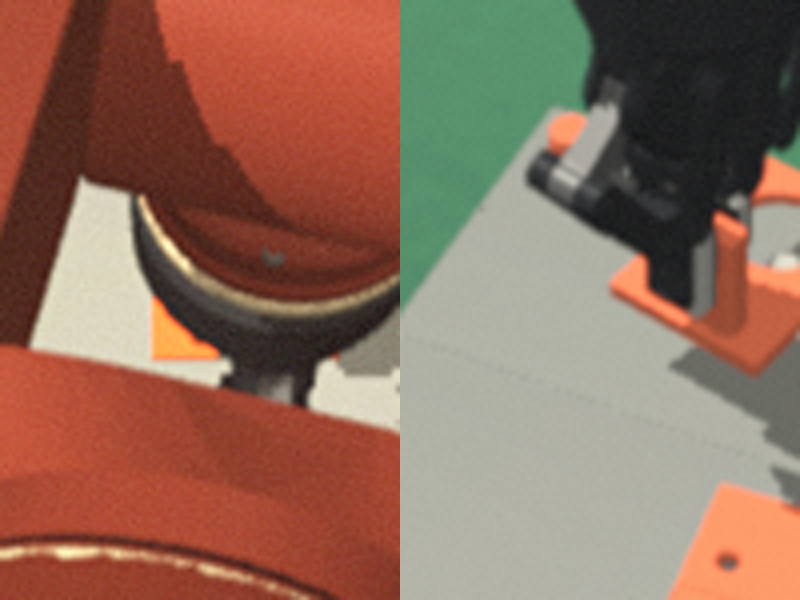

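The top view is hidden by the arm. The side view shows the held bracket level with the hole near the post at (785,262). I'll take a better crop plus the wrist view.

```bash
python3 -c "
from h import *
from station import imaging,status
import cv2
S=pickle.load(open('side1.pkl','rb'))
a=cv2.resize(S['frame'][180:260,265:365,::-1],None,fx=4,fy=4,interpolation=2)
o=status.get_obs();d=imaging.get_image('wrist')
M=np.eye(4);M[:3,:3]=R.from_rotvec(o['tool_rot']).as_matrix();M[:3,3]=o['tool_pos']
d['view']=np.linalg.inv(M@d['mount']);pickle.dump(d,open('w2.pkl','wb'))
b=d['frame'][140:300,240:440,::-1];b=cv2.resize(b,None,fx=2,fy=2,interpolation=2)
cv2.imwrite('pics/c3.png',np.hstack([a,b]))
h=[.5025+.135,.006,.1174]
L=[(.04,.03,.044),(.04,-.03,.044),(-.04,-.03,.044),(-.04,.03,.044),(.014,0,.044)]
for q in (S,d):
  print(proj(q,pts(h,L)).round(1).tolist(),proj(q,[[.6548,.0073,.026]]))
"
```

```text
[[308.7, 187.8], [344.4, 206.3], [309.4, 242.1], [272.9, 221.2], [315.2, 207.6]] [[316.71772221 215.55973666]]
[[438.5, 202.9], [421.8, 314.7], [264.3, 314.6], [262.4, 202.9], [375.6, 261.9]] [[373.24254126 246.82477124]]
```

View pics/c3.png

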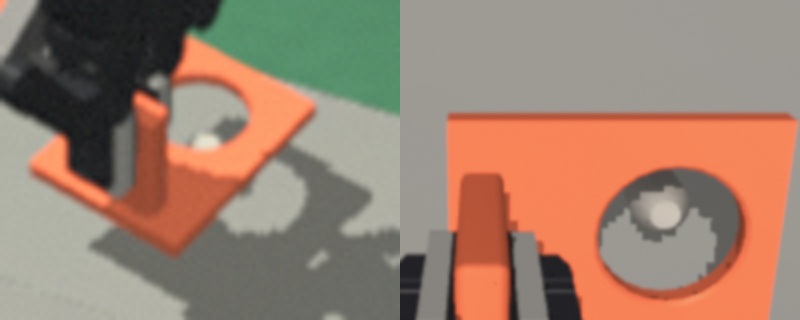

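Wrist crop: plate corners at (448,113),(796,117), hole centre (671,233), post tip (664,214). Side crop: plate corners at (316,106),(175,252),(32,163). The post lies inside the hole in both.

```bash
python3 -c "
from h import *
S=pickle.load(open('side1.pkl','rb'));W=pickle.load(open('w2.pkl','rb'))
a=lambda x:np.array(x)/4+[264.6,179.6]; b=lambda x:(np.array(x)-[400,0])/2+[239.8,139.8]
L=np.array([(.04,.03,0),(.04,-.03,0),(-.04,-.03,0),(-.04,.03,0),(.014,0,0)])
Us=a([(316,106),(175,252),(32,163)]);Uw=b([(796,117),(448,117),(671,233)])
def f(p):
  P=pts(p,L);P[:,2]=p[3]
  return np.r_[(proj(S,P[[1,2,3]])-Us).ravel(),(proj(W,P[[0,3,4]])-Uw).ravel()]
for s in (slice(0,6),slice(6,12),slice(0,12)):
  r=least_squares(lambda p:np.r_[f(p)[s],(p[3]-.044)*1000],[.637,.006,.117,.044]);print(r.x.round(4),pts(r.x,[(.014,0,0)]).round(4),r.fun.round(1))
for q,U in((S,a([[205,140]])),(W,b([[664,214]]))):
  print(least_squares(lambda p:(proj(q,[[p[0],p[1],.026]])-U).ravel(),[.65,.007]).x)
"
```

```text
[0.6372 0.0068 0.1076 0.044 ] [[0.6511 0.0083 0.    ]] [ 0.3  0.3  0.1 -0.7 -0.4  0.4 -0. ]
[0.6374 0.0079 0.117  0.0428] [[0.6513 0.0096 0.    ]] [ 0.6 -0.2 -1.  -0.4  0.4  0.8 -1.2]
[0.6375 0.0079 0.117  0.0427] [[0.6514 0.0095 0.    ]] [-0.3  0.2 -0.  -0.6 -0.7  0.8  0.6 -0.1 -0.8 -0.3  0.5  0.9 -1.3]
[0.65531332 0.00939481]
[0.65403848 0.00722457]
```

{"api": "arm_command", "payload": {"increments": [{"slide": [-0.002,0.0035,0],"spin": 0,"gripper": -1},{"slide": [-0.002,0.0035,0],"spin": 0,"gripper": -1},{"slide": [-0.002,0.0035,0.005],"spin": 0,"gripper": -1},{"slide": [-0.002,0.0035,0.01],"spin": 0,"gripper": -1},{"slide": [-0.002,0.0035,0.016],"spin": 0,"gripper": -1},{"slide": [-0.002,0.0035,0.022],"spin": 0,"gripper": -1},{"slide": [-0.002,0.0035,0.024],"spin": 0,"gripper": -1},{"slide": [-0.002,0.0035,0.024],"spin": 0,"gripper": -1}]}}

```text
t: 4.97
tool_pos: [0.6108, 0.0006, 0.1036]
tool_rot: [-2.087, -2.345, 0.002]
contact_force: [-0.6, -0.0, -0.2]
opening: 0.0097
grip_force: 30.6
```

```bash
python3 -c "
from h import *;go([.6102,.0007,.1035],.1164)
from station import status,imaging;import cv2
print(status.get_obs()['contact_force'])
S=imaging.get_image('side');d=imaging.get_image('wrist')
a=cv2.resize(S['frame'][180:260,265:365,::-1],None,fx=4,fy=4,interpolation=2)
b=cv2.resize(d['frame'][140:300,240:440,::-1],None,fx=2,fy=2,interpolation=2)
cv2.imwrite('pics/c4.png',np.hstack([a,b]))"
```

```text
t 4.9667 pos [6.108e-01 6.000e-04 1.036e-01] open 0.0097 grip 30.6 tooly 0.1164 tilt z [-2.4e-03  3.0e-04 -1.0e+00] slide [ 0.0002 -0.0006  0.0001] spin -0.0
[-0.63699533 -0.0499016  -0.21419792]
```

View pics/c4.png

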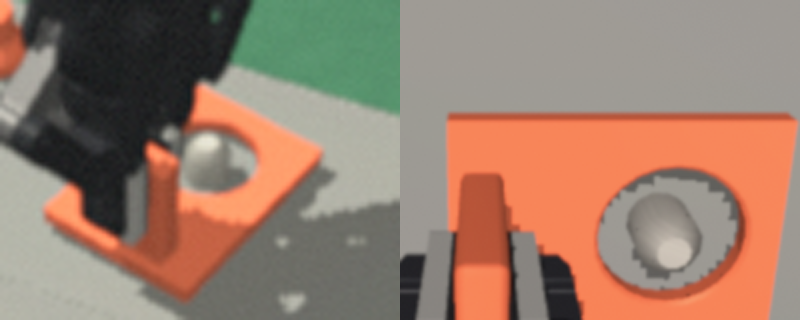

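The post is standing in the hole (post base ≈(665,215), hole ≈(671,233) in the wrist crop), and the plate hangs a few mm above the floor. Next I lower it slightly, open part-way, and retreat.

{"api": "arm_command", "payload": {"increments": [{"slide": [0,0,0.002],"spin": 0,"gripper": -1},{"slide": [0,0,0.002],"spin": 0,"gripper": -1},{"slide": [0,0,0.002],"spin": 0,"gripper": -0.45},{"slide": [0,0,0.002],"spin": 0,"gripper": -0.45},{"slide": [0,0,0.002],"spin": 0,"gripper": -0.45},{"slide": [0,0,0.002],"spin": 0,"gripper": -0.45},{"slide": [0,0,0.002],"spin": 0,"gripper": -0.45},{"slide": [0,0,0.002],"spin": 0,"gripper": -0.45}]}}

```text
t: 5.73
tool_pos: [0.6117, 0.0005, 0.1032]
tool_rot: [2.088, 2.347, 0.0]
contact_force: [-0.4, -0.3, 0.2]
opening: 0.0234
grip_force: 0.0
```

{"api": "arm_command", "payload": {"increments": [{"slide": [0,0,-0.01],"spin": 0,"gripper": -0.45},{"slide": [0,0,-0.03],"spin": 0,"gripper": -0.45},{"slide": [0,0,-0.055],"spin": 0,"gripper": -0.45},{"slide": [0,0,-0.085],"spin": 0,"gripper": -0.45},{"slide": [0,0,-0.12],"spin": 0,"gripper": -0.45},{"slide": [0,0,-0.15],"spin": 0,"gripper": -0.45},{"slide": [0,0,-0.18],"spin": 0,"gripper": -0.45},{"slide": [0,0,-0.18],"spin": 0,"gripper": -0.45}]}}

```text
t: 6.4
tool_pos: [0.6144, 0.0003, 0.2929]
tool_rot: [2.081, 2.338, 0.013]
contact_force: [0.5, 0.9, 1.0]
opening: 0.0233
grip_force: 0.0
```

```bash
python3 -c "
from h import *
from station import status,imaging;import cv2
S=imaging.get_image('side');d=imaging.get_image('wrist')
a=cv2.resize(S['frame'][160:360,230:430,::-1],None,fx=2,fy=2,interpolation=2)
b=d['frame'][:400,160:,::-1]
cv2.imwrite('pics/c5.png',np.hstack([a,b]));print(status.get_obs()['contact_force'])"
```

```text
[-0.56867102  0.132868   -0.47038147]
```

View pics/c5.png

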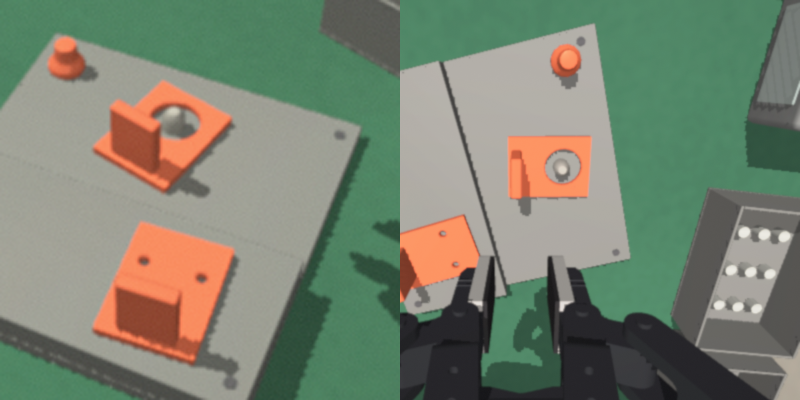

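The bracket lies flat with the post near the centre of its hole ((562,168) in the wrist view). The blank is where it started, and the gripper is clear of everything.

```bash
python3 -c "
from station import order;print(order.finish_job())"
```

```text
the job is handed in; nothing more can be done
None
```

The large-hole bracket lies flat on the bay floor with the post in its hole, the blank looks unmoved in the last pictures, the gripper is clear, and I handed the job in at about 6.5 s; no verdict came back.

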